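# Set up the marking boom

## Robot

A 6-joint arm with a two-finger parallel gripper is mounted at the origin on a cart in front of the work surface, level with it; the furniture and walls round the work are solid. World frame = base frame: x ahead of the robot, y to its left, z up, the work surface at z = 0. Lengths are in m, angles in rad, forces in N, time in s.
With the tool pointing down it reaches from about 0.35 to 0.85 m from the base axis. Payload 8.1 kg.
Tool frame: the origin (TCP) lies between the finger pads, 19 mm behind the fingertips; this is the grasp point; z points along the fingers, y is the line along which they close (so a half turn about z gives the same grasp; the last joint's range is limited). The gripper opens to 93 mm and grips with 3 to 60 N. Pads are 15 mm wide; open, the fingers measure 128 mm over their backs; the gripper's body (75 mm by 188 mm) begins 65 mm behind the grasp point.
Start: joints at [1.018, 0.13, 1.488, -0, 1.523, -0.085], TCP at [0.271, 0.536, 0.237] pointing down, gripper open.
Joint ranges: [-2.96, 2.96], [-0.89, 2.26], [0.02, 2.5], [-1.34, 4.48], [0, 2.73], [-2.66, 2.66]. Speed limits (rad/s): [2.39, 2.39, 2.79, 3.14, 3.14, 3.14].

## Interface

Orientations are given as a rotation vector (axis times angle).
In Python, from plant import status, eyes, robot gives the robot as it stands. The module is installed in compiled form; this text tells all that it offers.
- The arm moves only by the tool servo_tool, never from a script. Its argument "plan" is text: rows parted by semicolons, each of 4 numbers parted by spaces: the shift along the tool's x, y, z in m, then the turn about the tool's z in degrees. A call has 1 to 12 rows; each row is the pose to reach, as a shift and turn from the pose commanded when the call began, along the tool's axes at that moment; what a row does not reach only later rows make up. A row lasts 1/12 s, in which the tool goes at most 41.7 mm and 7.16 degrees, less where a joint would pass 70% of its speed; a pose out of reach is approached as far as the arm can. A call with a gripper value outside its range is refused whole. "grip" is the closure, from -1 (fully open) to 1 (shut), set as the call begins (left out, the last holds). The fingers move at their own pace and stop on an object; "grip_force" is the grip in N (left out, the last holds). Time passes only in rows, so rows that repeat a pose let the fingers close. It gives the time, the measured TCP pose, the force, the opening and the grip force at its end, in the units of the state.
- status.read_state(): the state, without advancing time (a new reading comes with each control period).
- eyes.read_camera(name): name is "side" or "top" or "wrist"; returns a dict with "image" (480x640x3 uint8, blue, green, red), "fovy" (degrees; the focal length in pixels is half the picture's height over the tangent of half this angle, whatever the lens; pixels are square), "cx", "cy" (the principal point, pixels), "world_from_camera" (4x4, takes a point from camera to world coordinates); the wrist camera has in their place "hand_eye" (4x4, takes a point from camera to tool coordinates, whose origin is the TCP and whose axes are the flange's). Camera axes: x right, y down, z forward; pixel columns grow to the right and rows downward; lengths in m; the calibration is good to about 2 mm. The wrist camera is an equidistant fisheye: a pixel r from the principal point sees the ray r / f radians off the axis. A picture is of the moment at which its call begins: read the wrist's pose just before it. There is no depth.
- robot.close_job(): hands the job in; it is judged then, once.
The state is a dict: "t": time; "q": joint angles; "dq": joint speeds; "joint_torque": joint torques, N m; "tool_pos": TCP position; "orientation": TCP orientation; "force": force on the tool from outside, world axes, zero at the start; "wrist_torque": the same for the moment, N m; "opening": finger opening in m; "gripper_force": force on a finger pad.
Only numpy, scipy, OpenCV 4.12 (cv2) and the standard library are available. Lean on these libraries where they do the work, as an engineer would, in place of code of your own. Each camera call takes 0.05 s, during which the arm holds its last target. There are 200 camera calls.

## Task

Stand the marker pen, cap up, in the holder cup at the end of the marking boom and let go of it. Then squeeze the boom's lock button in with the gripper to free the spring-loaded arm, pull the arm out until its pointer is level with the brass rider set on the scale, and finish holding the grip block there, since the arm springs back if let go; leave the rider and the other things on the table where they are.

Things in the scene. Friction and masses are not known exactly. Their poses are not given: they have to be found in the camera images.
- boom: Marking boom stand, fixed to the table: 150 x 90 mm dark foot plate, aluminium housing 180 x 46 mm with its top 110 mm up. Origin on the table surface below the housing's middle line; its +x is the level direction in which the arm comes out, +z up. Housing spans own x -120 to +60 mm. On its top: a white scale plate with a tick each 10 mm and a longer tick each 50 mm.
- boom_arm: Telescoping arm, moves only along boom +x. Its frame is the boom's, carried along: its origin's x in the boom frame is the extension, 0 stowed to 0.125 m. Locked (3 mm play) while the button is out; a spring pulls it back, 2 to 3.5 N. Carries a black grip block (34 mm along x, 30 mm across y, top 135 mm up), then a 24 mm square tube (top 97 mm up) to a black holder cup.
- grip_point (a point): Middle of the grip block at the height of the button's axis (115 mm above the table), where the TCP goes when pinching along boom y: one finger on the button at the -y side, the other on the flat +y side. Pinched width 38 mm, 33 mm with the button in.
- button_face (a point): Centre of the outer face of the round steel lock button, 16 mm across, which stands 8 mm out of the grip block's -y side; pressing it is motion along boom +y.
- boom_button (a joint): Lock button travel in m: 0 out (locks the stowed arm), 0.005 fully in; it frees the arm at about 0.0035. Sprung, 5 N when fully in.
- rider (a joint): Position of the brass rider on the scale in m, in the same measure as the arm's extension: the pointer is level with it when the extension (boom_arm origin along boom x) equals this value. Set by hand, stiff; leave it.
- rider_mark (a point): Inner end of the brass rider (10 mm clip on the -y edge of the housing's top) beside the scale: the mark to reach.
- pointer (a point): Tip of the dark pointer that slides along the scale on the housing's top with the arm.
- cup_mouth (a point): Centre of the holder cup's mouth, 78 mm above the table. The bore is 26 mm across, flaring to about 36 mm at the mouth. The hanger that carries the cup stands 24 mm from the cup's axis towards the block, top 97 mm above the table.
- cup_floor (a point): Centre of the holder cup's inner floor, 27 mm above the table, 51 mm below the mouth, on the arm's centre line (y = 0 in the boom frame). Its axes are parallel to boom's.
- marker: Marker pen, white barrel with dark blue cap, 135 mm long, 16 to 17 mm thick, 20 g. Origin on its flank at mid length; its long axis is own y and passes through own (0, 0, 8 mm); the cap is towards own +y. It starts slanting in the rest, cap end up, 40 degrees from level.
- marker_cap (a point): Middle of the marker's cap end, on its axis.
- marker_foot (a point): Middle of the marker's other end, on its axis.
- pen_rest: Slanted V-channel rest fixed to the table, foot 110 x 60 mm; its own +x is the level direction towards the raised cap end. The channel holds the marker's lower 82 mm; the upper 53 mm are free to grip.
- lid_press: Tall lever press fixed to the table, a bystander to keep the arm clear of: column, ram and, on top, a lever whose handle reaches 190 mm from the origin towards the robot (world -x) at 0.39 to 0.45 m height. Origin on the table under its middle.
- tamper: wooden tamper, 81 mm foot, 98 mm tall; a bystander, leave alone; origin under its middle
- weight_500: steel check weight, 38 mm wide, 52 mm tall; a bystander, leave alone; origin under its middle
- pot_lotus: round plastic pot with screw lid, 67 mm wide, 72 mm tall; a bystander, leave alone; origin under its middle
- tally_counter: hand tally counter, 63 x 47 x 22 mm; a bystander, leave alone; origin under its middle
Things that resemble listed ones, but are neither listed nor needed, are in the scene too. There is more than one size of the marker; the job needs the larger.

How it is judged:
On the way, in this order (a step that is already met when the one before it is completed fails the run):
1. the marker stands in the holder cup, cap up, released, with the arm still stowed (horizontal distance between marker_foot and cup_floor below 0.01 m and z of marker_foot in the frame of cup_floor below 0.01 m and z of marker_cap in the frame of cup_floor above 0.125 m and contact force between the fingers and marker below 0.1 N and x of boom_arm in the frame of boom below 0.006 m), for 0.2 s.
2. the lock button is squeezed in with the arm still stowed (value of joint boom_button above 0.003 m and x of boom_arm in the frame of boom below 0.012 m and contact force between the fingers and boom_arm above 2 N), for 0.05 s.
3. the arm is drawn out (x of boom_arm in the frame of boom above 0.03 m), for 0.05 s.
At the end, for the whole second after the job is handed in: The gripper still holds the boom's head (over 2 N) with the arm at rest and its pointer within 4 mm of the rider's mark along the scale, and the marker stands in the holder cup, cap up, its foot within 10 mm of the cup floor's centre and height (horizontal distance between marker_foot and cup_floor below 0.01 m and z of marker_foot in the frame of cup_floor below 0.01 m and z of marker_cap in the frame of cup_floor above 0.125 m and x of pointer in the frame of rider_mark between -0.004 and 0.004 m and linear speed of boom_arm below 0.01 m/s and contact force between the fingers and boom_arm above 2 N and contact force between the fingers and marker below 0.1 N); the arm keeps its last pose, push and grip.
It fails at once if a bystander is shifted by more than 20 mm (distance of any of tamper, weight_500, pot_lotus, tally_counter from where it was at the start of the episode above 0.02 m).
It fails at once if the rider is moved along the scale by more than 2 mm (distance of rider_mark from where it was at the start of the episode above 0.002 m).
It also fails if it takes over 61 s, if anything falls off the work surface, if the arm or the gripper's body presses on something with over 40 N, if the wrist force passes 120 N, or if a joint passes its speed limit or range.

## Working session

There is one attempt and no reset: what is moved stays moved. The work goes in short steps, Python scripts to look and compute and a tool call to move; the robot and the scene stay as the last step left them, time stands still between calls to the robot, and variables do not carry over. Pictures are saved under pics/ and viewed, at most 10 in all, crops included, and the job is handed in when it is done.

Besides the shell and the picture viewer there is one more tool, called after ">>>" as a command line: name --argument value ..., lists and objects as JSON in quotes. servo_tool: Moves the arm, as the interface text tells. Its arguments: {"type":"object","properties":{"plan":{"type":"string"},"grip":{"type":"number"},"grip_force":{"type":"number"}},"required":["plan"]}

```bash
mkdir -p pics; cat > h.py <<'E'
import numpy as np, cv2
from plant import status, eyes, robot
from scipy.spatial.transform import Rotation as R
def cam(n):
    s=status.read_state(); c=eyes.read_camera(n)
    f=240/np.tan(np.radians(c["fovy"])/2)
    if n=="wrist":
        T=np.eye(4);T[:3,:3]=R.from_rotvec(s["orientation"]).as_matrix();T[:3,3]=s["tool_pos"]
        M=T@np.array(c["hand_eye"])
    else: M=np.array(c["world_from_camera"])
    return dict(im=c["image"],f=f,cx=c["cx"],cy=c["cy"],M=M,fish=n=="wrist")
def ray(c,u,v):
    x,y=u-c["cx"],v-c["cy"]
    if c["fish"]:
        r=np.hypot(x,y);a=r/c["f"];d=np.array([np.sin(a)*x/max(r,1e-9),np.sin(a)*y/max(r,1e-9),np.cos(a)])
    else: d=np.array([x/c["f"],y/c["f"],1])
    d=c["M"][:3,:3]@d
    return c["M"][:3,3],d/np.linalg.norm(d)
def plane(c,u,v,z):
    o,d=ray(c,u,v); return o+d*(z-o[2])/d[2]
def tri(*rs):
    A=np.zeros((3,3));b=np.zeros(3)
    for o,d in rs:
        P=np.eye(3)-np.outer(d,d);A+=P;b+=P@o
    x=np.linalg.solve(A,b)
    return x,[float(np.linalg.norm((np.eye(3)-np.outer(d,d))@(x-o))) for o,d in rs]
def proj(c,p):
    q=np.linalg.inv(c["M"])@np.append(p,1)
    if c["fish"]:
        r=np.hypot(q[0],q[1]);a=np.arctan2(r,q[2]);return c["cx"]+c["f"]*a*q[0]/r,c["cy"]+c["f"]*a*q[1]/r
    return c["cx"]+c["f"]*q[0]/q[2],c["cy"]+c["f"]*q[1]/q[2]
E
python3 - <<'E'
from h import *
import pickle
np.set_printoptions(precision=3,suppress=True)
d={}
for n in("side","top","wrist"):
    c=cam(n);d[n]=c;cv2.imwrite(f"pics/{n}0.png",c["im"]);print(n,c["f"],c["cx"],c["cy"]);print(c["M"])
pickle.dump(d,open("c0.pkl","wb"))
s=status.read_state();print(s)
E
```

```text
side 445.7533233321887 309.71571988247683 246.7699093244144
[[ 0.865 -0.307  0.396  0.121]
 [-0.501 -0.535  0.68  -0.588]
 [ 0.003 -0.787 -0.617  0.643]
 [ 0.     0.     0.     1.   ]]
top 549.0978312079683 329.8532619603219 236.56026726701538
[[-0.025 -0.999  0.048  0.422]
 [-0.999  0.026  0.022 -0.006]
 [-0.023 -0.048 -0.999  1.273]
 [ 0.     0.     0.     1.   ]]
wrist 371.64829954431775 309.1737694192872 237.70042608356033
[[ 0.451  0.866  0.215  0.212]
 [ 0.893 -0.437 -0.111  0.564]
 [-0.002  0.242 -0.97   0.383]
 [ 0.     0.     0.     1.   ]]
{'t': 0.15, 'q': array([ 1.018,  0.131,  1.489,  0.   ,  1.523, -0.085]), 'dq': array([-0.001, -0.002, -0.003, -0.   ,  0.002, -0.001]), 'joint_torque': array([  0.001, -56.048, -49.233,   0.077,   0.031,  -0.   ]), 'tool_pos': array([0.27 , 0.535, 0.237]), 'orientation': array([-0.728, -3.056,  0.002]), 'force': array([-0.053,  0.172, -0.195]), 'wrist_torque': array([-0.013,  0.011,  0.031]), 'gripper_force': 0.0, 'opening': 0.09276573324184648}
```

View pics/side0.png

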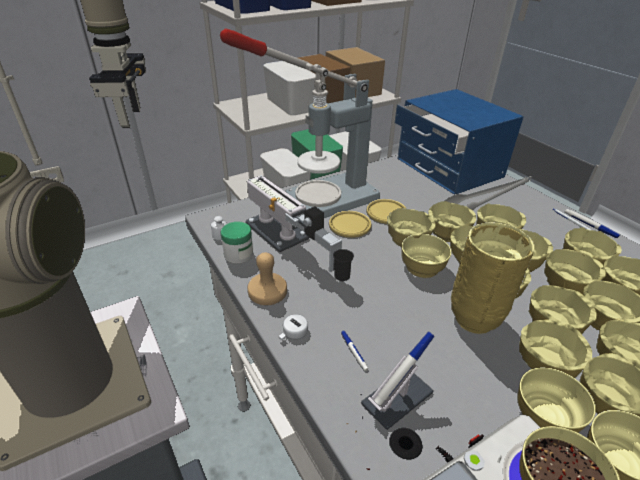

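View pics/top0.png

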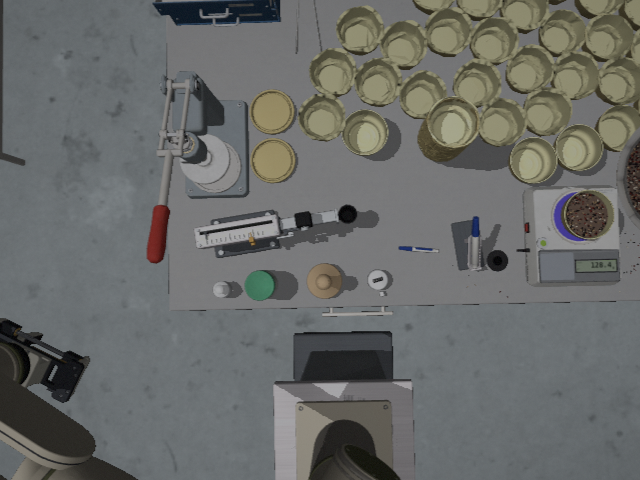

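Top view: larger marker in the rest at (475,240), with the small loose pen at (418,249). The boom runs from (195,232) to the cup at (347,214), block at (303,219), rider at (251,239), and the press handle at (157,235). The side view shows the same marker at (400,375), the small pen at (355,350), and pens on the far table at (590,220). Marker candidates are the rest pen (top 475,240), the short pen (418,249) and the distant pens. I choose the one in the rest and will check it in a close crop.

```bash
python3 - <<'E'
from h import *
import pickle
d=pickle.load(open("c0.pkl","rb"))
def cr(n,u,v,w,h): return cv2.resize(d[n]["im"][v:v+h,u:u+w],(400,300),interpolation=cv2.INTER_CUBIC)
a=np.hstack([cr("top",190,170,180,135),cr("top",435,200,80,60+0)])
b=np.hstack([cr("side",240,165,132,99),cr("side",350,325,100,75)])
cv2.imwrite("pics/comp.png",np.vstack([a,b]))
E
```

```text
(no output)
```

View pics/comp.png

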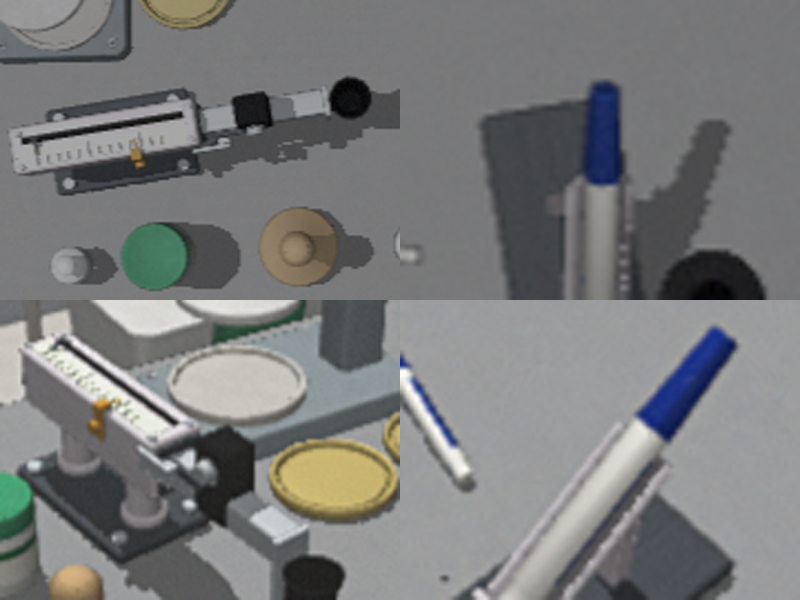

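The close crop confirms the thick white marker with the blue cap in the rest. The cap end is at top (476,217) and side (431,334). The boom button is on the robot side of the block at top (304,228).

```bash
python3 - <<'E'
from h import *
import pickle
np.set_printoptions(precision=4,suppress=True)
d=pickle.load(open("c0.pkl","rb")); T,S=d["top"],d["side"]
def blue(c,u,v,w,h):
    im=c["im"][v:v+h,u:u+w].astype(int); m=(im[...,0]>im[...,2]+45)
    n,l,st,ce=cv2.connectedComponentsWithStats(m.astype(np.uint8)); k=1+np.argmax(st[1:,4])
    y,x=np.nonzero(l==k); p=np.stack([x+u,y+v],1).astype(float); mu=p.mean(0)
    ax=np.linalg.svd(p-mu,full_matrices=False)[2][0]; t=(p-mu)@ax
    return mu,mu+ax*t.min(),mu+ax*t.max(),len(p)
bt=blue(T,455,205,40,45); bs=blue(S,395,325,50,50); print(bt,bs)
def up(b): a=sorted(b[1:3],key=lambda q:q[1]); return a
for i,n in enumerate(["capend","capbase"]):
    print(n,tri(ray(T,*up(bt)[i]),ray(S,*up(bs)[i])))
print("capmid",tri(ray(T,*bt[0]),ray(S,*bs[0])))
for n,a,b in [("cup",(347.5,213.7),(344,252.5)),("rider",(251.7,238.9),(273,202))]:
    print(n,tri(ray(T,*a),ray(S,*b)))
print("block135",plane(T,303.4,219.5,.135),"cup78",plane(T,347.5,213.7,.078),"rider",plane(T,251.7,238.9,.112))
print("handle", tri(ray(T,158,250),ray(S,232,39)),tri(ray(T,156,259),ray(S,222,34)))
print("weight",plane(T,222,289,.05),"tamper",plane(T,325,281,.09),"pot",plane(T,260,285,.07),"count",plane(T,378,280,.02))
print("houseends",plane(T,195,237,.11),plane(T,280,221,.11))
E
```

```text
(array([475.2703, 226.973 ]), array([475.2643, 216.9992]), array([475.2757, 236.001 ]), 111) (array([421.0824, 345.5725]), array([430.6674, 333.3026]), array([412.4755, 356.5903]), 255)
capend (array([ 0.5114, -0.2869,  0.1172]), [6.851036531253717e-05, 6.85103653124952e-05])
capbase (array([ 0.4737, -0.2926,  0.0913]), [0.0013870912380023496, 0.001387091238002367])
capmid (array([ 0.4917, -0.2899,  0.1034]), [0.0006320317576288824, 0.0006320317576288901])
cup (array([ 0.5296, -0.0203,  0.083 ]), [0.0011791896232243582, 0.001179189623224344])
rider (array([0.4773, 0.1869, 0.105 ]), [0.0009655280241191678, 0.0009655280241191555])
block135 [0.5144 0.0729 0.135 ] cup78 [ 0.5291 -0.0197  0.078 ] rider [0.4779 0.1854 0.112 ]
handle (array([0.4503, 0.2781, 0.4302]), [0.0011428987874166827, 0.0011428987874167978]) (array([0.4342, 0.2788, 0.4404]), [0.0012091835284409316, 0.00120918352844073])
weight [0.3707 0.2641 0.05  ] tamper [0.3843 0.0326 0.09  ] pot [0.3783 0.1759 0.07  ] count [ 0.3813 -0.0856  0.02  ]
houseends [0.4852 0.3069 0.11  ] [0.5145 0.1246 0.11  ]
```

>>> servo_tool --plan "-.106 -.232 0 50;-.106 -.232 0 50;-.106 -.232 0 50;-.106 -.232 0 50;-.106 -.232 0 50;-.106 -.232 0 50;-.106 -.232 0 50;-.106 -.232 0 50" --grip -1 --grip_force 3

```text
t: 0.82
tool_pos: [0.2607, 0.279, 0.2375]
orientation: [1.962, 2.453, 0.002]
force: [-0.2, -0.2, -0.5]
opening: 0.0928
gripper_force: 0.0
```

```bash
cat > go.py <<'E'
# usage: go.py x y z az  (target TCP and tool-y azimuth deg) -> shift in tool axes and turn
import sys; from h import *
np.set_printoptions(precision=4,suppress=True)
s=status.read_state(); M=R.from_rotvec(s["orientation"]).as_matrix()
t=np.array([float(a) for a in sys.argv[1:4]])
az=np.degrees(np.arctan2(M[1,1],M[0,1]))
print("t",round(s["t"],2),"pos",s["tool_pos"],"az",round(az,2),"z",M[:,2],"F",s["force"],"open",round(s["opening"],4))
print("shift",M.T@(t-s["tool_pos"]),"turn",round((az-float(sys.argv[4])+180)%360-180,2))
E
python3 go.py .37 0 .24 -81.4
```

```text
t 0.82 pos [0.2607 0.279  0.2375] az 12.69 z [ 0.0013  0.0006 -1.    ] F [-0.1841 -0.1829 -0.4996] open 0.0928
shift [-0.2962  0.0454 -0.0025] turn 94.09
```

>>> servo_tool --plan "-.296 .045 0 55;-.296 .045 0 55;-.296 .045 0 55;-.296 .045 0 55;-.296 .045 0 55;-.296 .045 0 55;-.296 .045 0 55;-.296 .045 0 55;-.296 .045 0 55"

```text
t: 1.57
tool_pos: [0.373, 0.0007, 0.2372]
orientation: [-2.871, -1.276, 0.001]
force: [-0.5, 0.9, 0.4]
opening: 0.0927
gripper_force: 0.0
```

```bash
python3 go.py .44 -.28 .26 -81.4; python3 - <<'E'
from h import *
import pickle
c=cam("wrist");pickle.dump(c,open("w1.pkl","wb"));cv2.imwrite("pics/w1.png",c["im"])
E
```

```text
t 1.57 pos [0.373  0.0007 0.2372] az -42.07 z [-0.0007 -0.0001 -1.    ] F [-0.4745  0.8823  0.3556] open 0.0927
shift [-0.1635  0.2378 -0.0228] turn 39.33
```

View pics/w1.png

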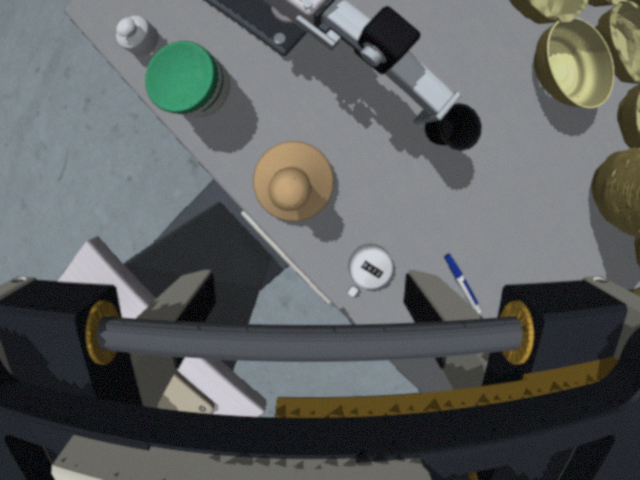

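Wrist view: cup mouth at (460,127), grip block top at (390,38), button below it at (372,50), tamper (293,182), counter (371,267) and the small pen (463,280).

>>> servo_tool --plan "-.21 .20 -.02 39;-.21 .20 -.02 39;-.21 .20 -.02 39;-.21 .20 -.02 39;-.21 .20 -.02 39;-.21 .20 -.02 39;-.21 .20 -.02 39;-.21 .20 -.02 39;-.21 .20 -.02 39"

```text
t: 2.37
tool_pos: [0.3819, -0.2869, 0.2568]
orientation: [-3.129, -0.259, 0.001]
force: [0.6, 0.8, 0.5]
opening: 0.093
gripper_force: 0.0
```

```bash
python3 - <<'E'
from h import *
import pickle
np.set_printoptions(precision=4,suppress=True)
d=pickle.load(open("c0.pkl","rb")); T,S=d["top"],d["side"]; W1=pickle.load(open("w1.pkl","rb"))
print("cup",tri(ray(T,347.5,213.7),ray(S,344,252.5),ray(W1,460,127)))
c=cam("wrist");pickle.dump(c,open("w2.pkl","wb"));cv2.imwrite("pics/w2.png",c["im"])
s=status.read_state();print(s["tool_pos"])
print([proj(c,p) for p in ([.5114,-.2869,.1172],[.4737,-.2926,.0913])])
E
```

```text
cup (array([ 0.5288, -0.0206,  0.0831]), [0.001006264092734913, 0.0017281220676277388, 0.0014523391932546048])
[ 0.3819 -0.2858  0.2569]
[(np.float64(335.20156914484727), np.float64(69.58660601627616)), (np.float64(332.4140548178501), np.float64(120.27156936318588))]
```

View pics/w2.png

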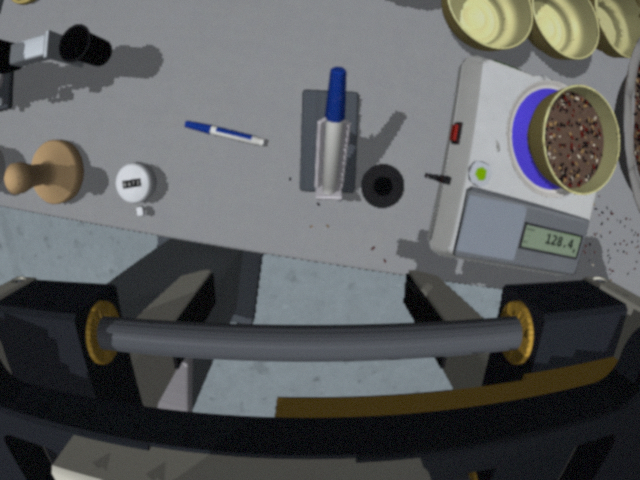

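Wrist view over the rest: cap end at (338,69), cap base (336,121), barrel foot near (329,190). Cup at (78,45).

```bash
python3 - <<'E'
from h import *
import pickle
np.set_printoptions(precision=4,suppress=True)
d=pickle.load(open("c0.pkl","rb")); T,S=d["top"],d["side"]; W=pickle.load(open("w2.pkl","rb"))
def blue(c,u,v,w,h):
    im=c["im"][v:v+h,u:u+w].astype(int); m=(im[...,0]>im[...,2]+45)
    n,l,st,ce=cv2.connectedComponentsWithStats(m.astype(np.uint8)); k=1+np.argmax(st[1:,4])
    y,x=np.nonzero(l==k); p=np.stack([x+u,y+v],1).astype(float); mu=p.mean(0)
    ax=np.linalg.svd(p-mu,full_matrices=False)[2][0]; t=(p-mu)@ax
    return sorted([mu+ax*t.min(),mu+ax*t.max()],key=lambda q:q[1])
bt,bs,bw=blue(T,455,205,40,45),blue(S,395,325,50,50),blue(W,315,55,45,75);print(bw)
P=[]
for i in(0,1):
    x,e=tri(ray(T,*bt[i]),ray(S,*bs[i]),ray(W,*bw[i]));P.append(x);print(x,e)
a=P[0]-P[1];L=np.linalg.norm(a);a/=L
print("L",L,"az",np.degrees(np.arctan2(a[1],a[0])),"el",np.degrees(np.arcsin(a[2])))
print("foot plane", plane(W,329,190,.035))
M=(P[0]+P[1])/2;print("mid",M,"grip",P[0]-a*.022)
E
```

```text
[array([337.7689,  66.9832]), array([333.835 , 121.1333])]
[ 0.5122 -0.2874  0.1173] [0.0010082304040873618, 0.000861896838594988, 0.0018665687507452532]
[ 0.4734 -0.2931  0.0917] [0.0016483549382365792, 0.001256802448754347, 0.0008098774124661375]
L 0.046885261575840824 az 8.275071156123524 el 33.191208779351015
foot plane [ 0.4092 -0.3038  0.035 ]
mid [ 0.4928 -0.2903  0.1045] grip [ 0.494  -0.2901  0.1053]
```

```bash
python3 go.py .494 -.290 .103 -81.7
```

```text
t 2.42 pos [ 0.3819 -0.2858  0.2569] az -80.53 z [-0.0007  0.0017 -1.    ] F [0.3945 0.1397 0.6519] open 0.093
shift [0.1099 0.0228 0.1538] turn 1.17
```

>>> servo_tool --plan ".04 .008 .02 1;.08 .016 .04 1;.11 .023 .06 1;.11 .023 .08 1;.11 .023 .11 1;.11 .023 .13 1;.11 .023 .145 1;.11 .023 .154 1;.11 .023 .154 1;.11 .023 .154 1"

```text
t: 3.25
tool_pos: [0.4939, -0.2907, 0.1039]
orientation: [-3.133, -0.229, -0.0]
force: [-0.2, 0.7, 0.7]
opening: 0.0925
gripper_force: 0.0
```

```bash
python3 go.py .494 -.290 .103 -81.7
```

```text
t 3.25 pos [ 0.4939 -0.2907  0.1039] az -81.62 z [ 0.      0.0002 -1.    ] F [-0.227   0.7091  0.6889] open 0.0925
shift [ 0.0002 -0.0007  0.0009] turn 0.08
```

>>> servo_tool --plan "0 0 0 0;0 0 0 0;0 0 0 0;0 0 0 0;0 0 0 0;0 0 0 0;0 0 0 0;0 0 0 0;0 0 0 0;0 0 0 0;0 0 0 0;0 0 0 0" --grip 1 --grip_force 4

```text
t: 4.25
tool_pos: [0.4933, -0.2922, 0.1034]
orientation: [-3.133, -0.225, 0.0]
force: [-0.6, 0.8, 0.9]
opening: 0.0178
gripper_force: 0.2
```

>>> servo_tool --plan "0 0 0 0;0 0 0 0;0 0 0 0;0 0 0 0;0 0 -.005 0;0 0 -.015 0;0 0 -.03 0;0 0 -.045 0;0 0 -.06 0;0 0 -.08 0;0 0 -.1 0;0 0 -.1 0"

```text
t: 5.25
tool_pos: [0.4954, -0.2937, 0.2096]
orientation: [3.128, 0.224, 0.01]
force: [0.1, -0.9, 0.5]
opening: 0.0151
gripper_force: 3.9
```

```bash
python3 - <<'E'
from h import *
import pickle
c=cam("side");t=cam("top");w=cam("wrist");pickle.dump((c,t,w),open("l1.pkl","wb"))
p=status.read_state()["tool_pos"];u,v=map(int,proj(c,p));a,b=map(int,proj(t,p));print(u,v,a,b,proj(w,p),p)
A=cv2.resize(c["im"][v-60:v+90,u-75:u+75],(400,400),interpolation=cv2.INTER_CUBIC)
B=cv2.resize(w["im"][0:400,120:520],(400,400))
cv2.imwrite("pics/l1.png",np.hstack([A,B]))
E
```

```text
433 299 489 222 (np.float64(304.23933642626355), np.float64(306.384264296141)) [ 0.49335427 -0.29228167  0.20363173]
```

View pics/l1.png

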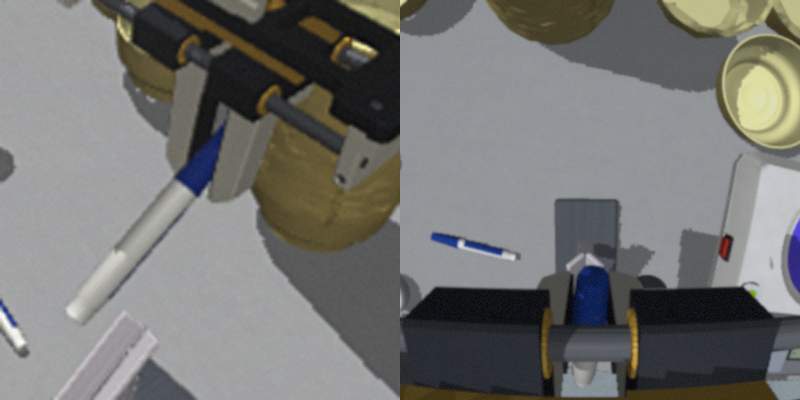

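The pen is held but still slants about 40°, foot at side (388,357). I'll lower the grip to 3 N and shake vertically so it swings to hanging.

>>> servo_tool --plan "0 0 -.04 0;0 0 -.06 0;0 0 -.02 0;0 0 -.06 0;0 0 -.02 0;0 0 -.06 0;0 0 -.02 0;0 0 -.06 0;0 0 -.06 0;0 0 -.06 0" --grip_force 3

```text
t: 6.23
tool_pos: [0.4942, -0.2929, 0.2646]
orientation: [3.131, 0.224, 0.004]
force: [-0.0, -0.5, -0.2]
opening: 0.0147
gripper_force: 2.9
```

```bash
cat > foot.py <<'E'
from h import *
np.set_printoptions(precision=4,suppress=True)
# white barrel silhouette axis in side view near the tool; plane through pen axis x tilt plane (normal = tool y)
def foot(crop=None):
    s=status.read_state();c=cam("side");M=R.from_rotvec(s["orientation"]).as_matrix();p=s["tool_pos"]
    im=c["im"].astype(int);hs=cv2.cvtColor(c["im"],cv2.COLOR_BGR2HSV)
    u,v=map(int,proj(c,p))
    if crop:
        cv2.imwrite(crop,cv2.resize(c["im"][max(v-60,0):v+90,u-100:u+100],(600,450),interpolation=cv2.INTER_CUBIC))
    m=((im[...,0]>im[...,2]+45)).astype(np.uint8); m[:v-40]=0;m[v+60:]=0;m[:,:u-60]=0;m[:,u+40:]=0
    n,l,st,ce=cv2.connectedComponentsWithStats(m)
    for k in range(1,n):
        if st[k,4]<25: continue
        y,x=np.nonzero(l==k);q=np.stack([x,y],1).astype(float);mu=q.mean(0);ax=np.linalg.svd(q-mu)[2][0];t=(q-mu)@ax
        e=[]
        for w in (mu+ax*t.min(),mu+ax*t.max()):
            o,dd=ray(c,*w);n_=M[:,1];X=o+dd*((p-o)@n_)/(dd@n_);e.append(X)
        e.sort(key=lambda X:-X[2]);a=e[0]-e[1]
        print("blob",st[k],"ends tool frame",M.T@(e[0]-p),M.T@(e[1]-p),"tilt from vertical",np.degrees(np.arctan2(np.hypot(a[0],a[1]),a[2])))
    print("tcp",p,"px",u,v)
E
python3 -c "
from foot import *;foot('pics/s2.png')"
```

```text
blob [432 250  17  34 265] ends tool frame [-0.0019 -0.     -0.0283] [-0.0068 -0.      0.0261] tilt from vertical 4.973950550513056
tcp [ 0.4942 -0.2929  0.2646] px 442 266
```

View pics/s2.png

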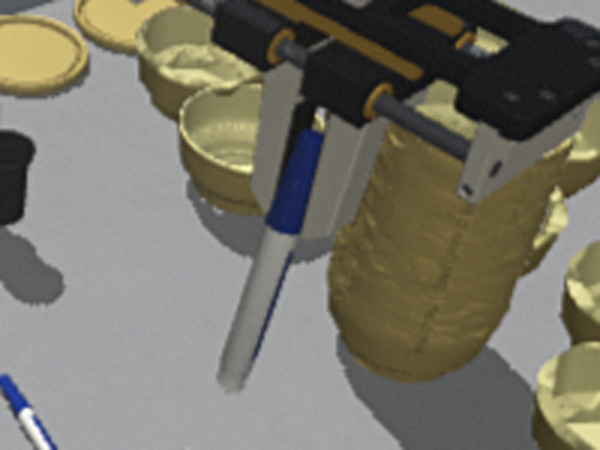

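The pen now hangs almost upright: cap at crop (310,130), foot at (231,383).

```bash
python3 - <<'E'
from h import *
np.set_printoptions(precision=4,suppress=True)
s=status.read_state();c=cam("side");M=R.from_rotvec(s["orientation"]).as_matrix();p=s["tool_pos"]
u0,v0=342,206
for a,b in((231,383),(310,132)):
    o,d=ray(c,u0+a/3,v0+b/3);n=M[:,1];X=o+d*((p-o)@n)/(d@n);print("tool frame",M.T@(X-p),X)
E
python3 go.py .529 -.0206 .24 7.7
```

```text
tool frame [-0.0227  0.      0.1169] [ 0.4731 -0.2971  0.1487]
tool frame [-0.0052  0.     -0.0285] [ 0.4897 -0.2941  0.2941]
t 6.33 pos [ 0.4952 -0.2937  0.266 ] az -81.81 z [ 0.005  -0.0036 -1.    ] F [0.1781 0.0887 0.1544] open 0.015
shift [ 0.0722 -0.2656  0.0252] turn -89.51
```

>>> servo_tool --plan ".002 -.006 0 -4;.006 -.02 0 -10;.013 -.045 0 -17;.02 -.075 0 -24;.028 -.105 0 -31;.037 -.135 0 -38;.045 -.165 0 -45;.053 -.195 0 -52;.06 -.22 0 -59;.066 -.242 0 -66;.07 -.257 0 -73;.072 -.264 0 -80"

```text
t: 7.33
tool_pos: [0.5292, -0.0187, 0.2656]
orientation: [2.245, 2.193, 0.006]
force: [0.0, -0.4, 0.0]
opening: 0.0146
gripper_force: 2.9
```

>>> servo_tool --plan "0 0 0 -5;0 0 0 -9.5;0 0 0 -9.5;0 0 0 -9.5;0 0 0 -9.5"

```text
t: 7.75
tool_pos: [0.5279, -0.0209, 0.2644]
orientation: [2.07, 2.361, 0.002]
force: [-0.9, 0.7, -0.1]
opening: 0.0151
gripper_force: 2.9
```

```bash
python3 go.py .529 -.0206 .24 7.7;python3 - <<'E'
from h import *
import pickle
c=cam("side");t=cam("top");w=cam("wrist");pickle.dump((c,t,w),open("l3.pkl","wb"))
p=status.read_state()["tool_pos"];u,v=map(int,proj(c,p));U,V=proj(w,p);print(u,v,U,V,proj(t,p))
A=cv2.resize(c["im"][v-40:v+110,u-75:u+75],(400,400),interpolation=cv2.INTER_CUBIC)
B=cv2.resize(w["im"][0:400,120:520],(400,400))
cv2.imwrite("pics/l3.png",np.hstack([A,B]))
E
```

```text
t 7.75 pos [ 0.5279 -0.0209  0.2644] az 7.53 z [ 0.0021 -0.0003 -1.    ] F [-0.8639  0.6992 -0.0867] open 0.0151
shift [0.0002 0.0011 0.0244] turn -0.17
347 172 307.12725740237215 301.5771290639149 (np.float64(349.0793229390441), np.float64(205.6967356877921))
```

View pics/l3.png

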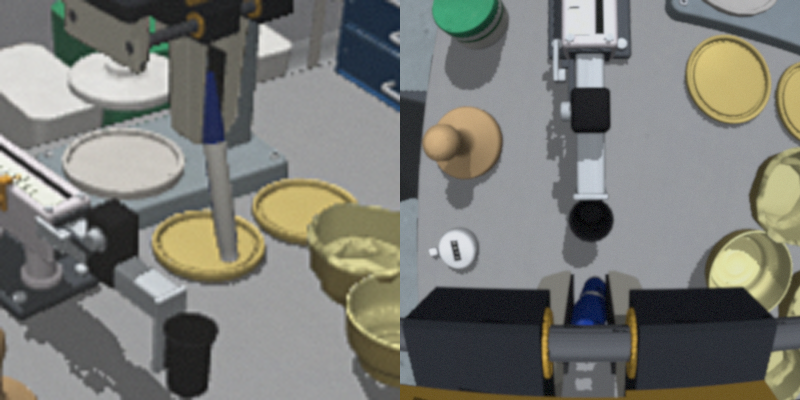

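The pen hangs beside the tool axis, with its foot at side crop (231,258). The cup mouth is at (191,330) there and at (591,218) in the wrist crop; the block is at (590,108).

```bash
python3 - <<'E'
from h import *
import pickle
np.set_printoptions(precision=4,suppress=True)
c,t,w=pickle.load(open("l3.pkl","rb"));d=pickle.load(open("c0.pkl","rb"));W1=pickle.load(open("w1.pkl","rb"))
s=status.read_state();M=R.from_rotvec(s["orientation"]).as_matrix();p=s["tool_pos"]
for a,b in((231,258),(213,70)):
    o,q=ray(c,272+a*.375,132+b*.375);n=M[:,1];X=o+q*((p-o)@n)/(q@n);print("pen tool",M.T@(X-p),X)
# dark mouth mask in wrist
def dark(c,u,v,r):
    g=c["im"][v-r:v+r,u-r:u+r].max(2);m=(g<45).astype(np.uint8)
    n,l,st,ce=cv2.connectedComponentsWithStats(m);k=1+np.argmax(st[1:,4]);return ce[k]+[u-r,v-r],st[k]
print(dark(w,311,218,35),dark(w,310,108,30),dark(d["top"],347,214,14),dark(d["side"],344,262,25))
for cup in [tri(ray(w,311,218),ray(d["top"],347.5,213.7)),tri(ray(w,311,218),ray(d["top"],347.5,213.7),ray(c,343.7,255))]: print("cup",cup)
print("w plane78",plane(w,311,218,.078),"top",plane(d["top"],347.5,213.7,.078),"W1",plane(W1,460,127,.078),"side",plane(c,343.7,255,.078))
print("block135",plane(w,310,108,.135),plane(d["top"],303.4,219.5,.135),plane(W1,390,38,.135))
E
```

```text
pen tool [-0.0387  0.      0.0986] [ 0.5324 -0.0593  0.1651]
pen tool [-0.0085  0.     -0.0314] [ 0.5283 -0.0293  0.2951]
(array([310.4135, 219.7703]), array([  14,   18,   42,   40, 1376], dtype=int32)) (array([309.8005, 109.9113]), array([  11,   11,   39,   43, 1589], dtype=int32)) (array([347.2846, 213.8502]), array([  5,   5,  19,  19, 267], dtype=int32)) (array([342.2622, 264.1015]), array([ 15,  13,  19,  31, 473], dtype=int32))
cup (array([ 0.5294, -0.0198,  0.0789]), [0.0004515950061183978, 0.00045159500611850496])
cup (array([ 0.5298, -0.0203,  0.0766]), [0.0001731518470482098, 0.0008551021223276671, 0.000706688249566216])
w plane78 [ 0.5299 -0.0202  0.078 ] top [ 0.5291 -0.0197  0.078 ] W1 [ 0.5291 -0.022   0.078 ] side [ 0.5294 -0.0221  0.078 ]
block135 [0.5164 0.0724 0.135 ] [0.5144 0.0729 0.135 ] [0.5109 0.0694 0.135 ]
```

>>> servo_tool --plan "0 0 -.04 0;0 0 -.06 0;0 0 -.02 0;0 0 -.06 0;0 0 -.02 0;0 0 -.06 0;0 0 -.02 0;0 0 -.05 0;0 0 -.04 0;0 0 -.03 0;0 0 -.03 0"

```text
t: 8.82
tool_pos: [0.528, -0.0209, 0.2936]
orientation: [2.067, 2.363, 0.002]
force: [0.1, 0.5, -0.3]
opening: 0.0152
gripper_force: 2.9
```

```bash
python3 go.py .529 -.0206 .24 8;python3 - <<'E'
from h import *
import pickle
c=cam("side");t=cam("top");w=cam("wrist");pickle.dump((c,t,w),open("l4.pkl","wb"))
p=status.read_state()["tool_pos"];u,v=map(int,proj(c,p));print(u,v)
A=cv2.resize(c["im"][v-40:v+110,u-75:u+75],(400,400),interpolation=cv2.INTER_CUBIC)
B=cv2.resize(w["im"][240:340,260:360],(400,400),interpolation=cv2.INTER_CUBIC)
cv2.imwrite("pics/l4.png",np.hstack([A,B]))
E
```

```text
t 8.82 pos [ 0.528  -0.0209  0.2936] az 7.66 z [ 0.0026 -0.0004 -1.    ] F [ 0.0548  0.4958 -0.28  ] open 0.0152
shift [0.0002 0.0009 0.0536] turn -0.34
349 156
```

View pics/l4.png

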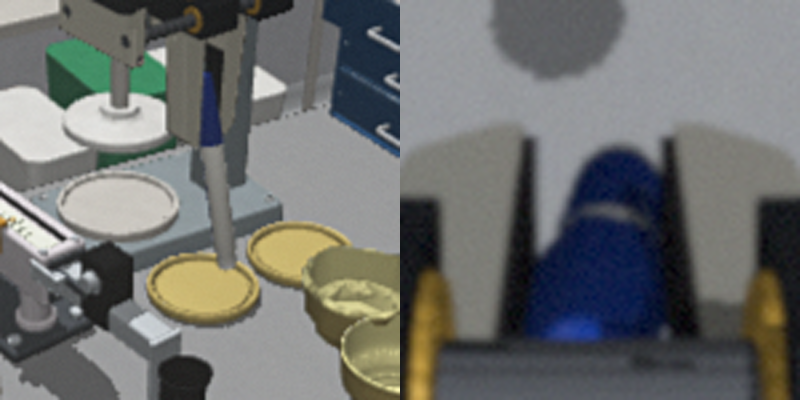

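The pen in side crop: foot (228,265), blue/white boundary (210,143). In the wrist crop the cap's round end is at (620,150), so it leans towards tool +x. I'll solve the pose with both rays.

```bash
python3 - <<'E'
from h import *
import pickle
np.set_printoptions(precision=4,suppress=True)
c,t,w=pickle.load(open("l4.pkl","rb"))
s=status.read_state();M=R.from_rotvec(s["orientation"]).as_matrix();p=s["tool_pos"]
def pl(c,u,v,y0=0):
    o,q=ray(c,u,v);o=M.T@(o-p);q=M.T@q;return o+q*(y0-o[1])/q[1] if abs(q[1])>1e-3 else None
S=lambda a,b:(274+a*.375,116+b*.375)
for y in(-.02,-.01,0,.01,.02):print(y,"foot",pl(c,*S(228,265),y),"base",pl(c,*S(210,143),y))
o,q=ray(w,315,277);o=M.T@(o-p);q=M.T@q
for z in(-.03,-.02,-.01,0,.01):print("cap ray",o+q*(z-o[2])/q[2])
# nominal: vertical tests
for f in([0,0,.11],[-.03,0,.105],[-.03,.01,.105]):print(f,proj(c,M@np.array(f)+p),proj(w,M@np.array(f)+p))
E
```

```text
-0.02 foot [-0.0562 -0.02    0.0833] base [-0.032  -0.02    0.0053]
-0.01 foot [-0.0464 -0.01    0.0928] base [-0.0216 -0.01    0.013 ]
0 foot [-0.0365  0.      0.1022] base [-0.0113  0.      0.0208]
0.01 foot [-0.0266  0.01    0.1116] base [-0.0009  0.01    0.0285]
0.02 foot [-0.0168  0.02    0.121 ] base [0.0095 0.02   0.0362]
cap ray [ 0.0225  0.0026 -0.03  ]
cap ray [ 0.0189  0.0028 -0.02  ]
cap ray [ 0.0152  0.0029 -0.01  ]
cap ray [0.0115 0.0031 0.    ]
cap ray [0.0079 0.0033 0.01  ]
[0, 0, 0.11] (np.float64(345.8459894412302), np.float64(210.14506403699534)) (np.float64(308.27738094756666), np.float64(239.06212260740637))
[-0.03, 0, 0.105] (np.float64(356.9475195551078), np.float64(215.06703220965235)) (np.float64(308.2752309046261), np.float64(281.0235094268006))
[-0.03, 0.01, 0.105] (np.float64(361.00267639803553), np.float64(213.1805390580847)) (np.float64(322.11726277752126), np.float64(281.011089186557))
```

>>> servo_tool --plan ".004 .0005 .012 0;.012 .001 .03 0;.02 .0015 .05 0;.026 .0015 .07 0;.03 .0015 .085 0;.032 .0015 .094 0;.033 .0015 .1 0;.033 .0015 .1 0;.033 .0015 .1 0"

```text
t: 9.72
tool_pos: [0.5244, 0.0122, 0.194]
orientation: [2.067, 2.365, 0.001]
force: [0.8, -1.1, 0.5]
opening: 0.0146
gripper_force: 2.9
```

```bash
python3 go.py .5295 -.0205 .193 8;python3 - <<'E'
from h import *
import pickle
c=cam("side");w=cam("wrist");pickle.dump((c,w),open("l5.pkl","wb"))
s=status.read_state();p=s["tool_pos"];M=R.from_rotvec(s["orientation"]).as_matrix()
print("exp foot side",proj(c,p+M@[-.036,0,.103]),"cup",proj(c,[.5295,-.0205,.078]),"tcp",proj(c,p))
A=cv2.resize(c["im"][150:300,270:420],(600,600),interpolation=cv2.INTER_CUBIC)
cv2.imwrite("pics/l5.png",A)
E
```

```text
t 9.72 pos [0.5244 0.0122 0.194 ] az 7.7 z [ 0.0007 -0.0001 -1.    ] F [ 0.8456 -1.111   0.5045] open 0.0146
shift [-0.0331  0.0007  0.001 ] turn -0.3
exp foot side (np.float64(344.68922572963226), np.float64(249.9887071134686)) cup (np.float64(343.30599561346094), np.float64(254.5565717953429)) tcp (np.float64(334.8072259993597), np.float64(198.12136650895053))
```

View pics/l5.png

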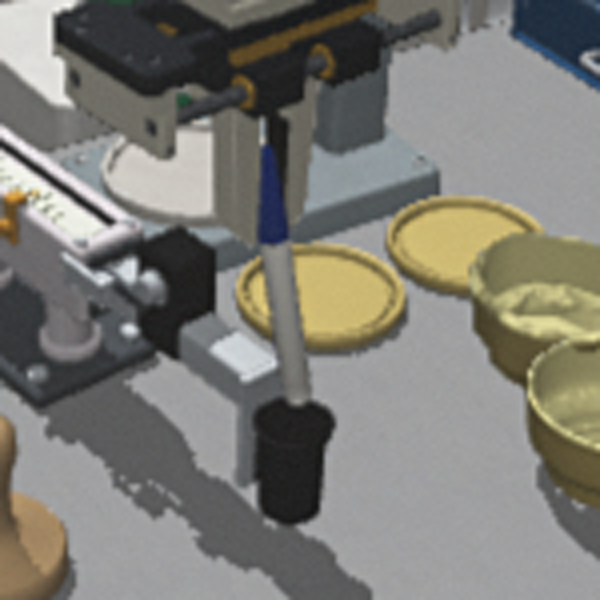

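The foot at (295,402) sits just above the cup mouth at (293,415), as predicted. Now I insert it and right it against the bore wall.

>>> servo_tool --plan "0 0 .008 0;0 0 .018 0;0 0 .026 0;0 0 .028 0;-.008 0 .027 0;-.016 0 .026 0;-.024 0 .024 0;-.032 0 .022 0;-.038 0 .021 0;-.038 0 .021 0;-.038 0 .021 0"

```text
t: 10.73
tool_pos: [0.5293, -0.026, 0.1728]
orientation: [2.068, 2.364, 0.001]
force: [-0.1, 0.2, -0.8]
opening: 0.0131
gripper_force: 2.8
```

```bash
cat > chk.py <<'E'
from h import *
np.set_printoptions(precision=4,suppress=True)
s=status.read_state();c=cam("side");p=s["tool_pos"];M=R.from_rotvec(s["orientation"]).as_matrix()
print("pos",p,"F",s["force"],"g",s["gripper_force"],"open",s["opening"])
im=c["im"][130:290,290:400].astype(int)
m=(im[...,0]>im[...,2]+40)
y,x=np.nonzero(m)
for r in range(0,160,3):
    xs=np.nonzero(m[r])[0]
    if len(xs): print("blue row",r+130,xs.min()+290,xs.max()+290)
for z in (.027,.078,.11,.137,.162): print("axis px at z",z,np.round(proj(c,[.5295,-.0205,z]),1))
E
python3 chk.py
```

```text
pos [ 0.5293 -0.026   0.1728] F [-0.0803  0.1553 -0.8218] g 2.754984898674593 open 0.013065358455082401
blue row 136 324 324
blue row 148 324 324
blue row 208 352 353
blue row 211 351 356
blue row 214 351 355
blue row 217 350 353
blue row 220 350 352
blue row 223 350 352
blue row 226 349 349
blue row 229 349 350
axis px at z 0.027 [342.1 273.6]
axis px at z 0.078 [343.3 254.6]
axis px at z 0.11 [344.1 241.9]
axis px at z 0.137 [344.8 230.8]
axis px at z 0.162 [345.5 220.1]
```

>>> servo_tool --plan ".001 0 .005 0;.002 0 .01 0;.002 0 .015 0;.003 0 .02 0;.003 0 .024 0;.003 0 .026 0;.003 0 .026 0"

```text
t: 11.37
tool_pos: [0.5281, -0.0223, 0.1455]
orientation: [-2.066, -2.365, 0.001]
force: [-0.3, 0.2, -0.2]
opening: 0.013
gripper_force: 2.8
```

```bash
python3 chk.py
```

```text
pos [ 0.5281 -0.0223  0.1455] F [-0.2633  0.1901 -0.237 ] g 2.7586075076760608 open 0.012957414664377685
blue row 136 314 314
blue row 139 324 324
blue row 220 349 352
blue row 223 349 353
blue row 226 349 351
blue row 229 348 351
blue row 232 347 350
blue row 235 347 350
blue row 238 346 349
axis px at z 0.027 [342.1 273.6]
axis px at z 0.078 [343.3 254.6]
axis px at z 0.11 [344.1 241.9]
axis px at z 0.137 [344.8 230.8]
axis px at z 0.162 [345.5 220.1]
```

>>> servo_tool --plan "0 0 .002 0;0 0 .002 0;0 0 .002 0;0 0 .002 0;0 0 .002 0;0 0 .002 0;0 0 .002 0;0 0 .002 0;0 0 .002 0;0 0 .002 0" --grip -1

```text
t: 12.25
tool_pos: [0.5287, -0.0224, 0.1445]
orientation: [2.067, 2.365, 0.0]
force: [-0.6, -0.5, 0.2]
opening: 0.075
gripper_force: 0.0
```

>>> servo_tool --plan "0 0 -.02 0;0 0 -.05 0;0 0 -.08 0;0 0 -.1 0;0 0 -.1 0;0 0 -.1 0"

```text
t: 12.75
tool_pos: [0.5296, -0.0226, 0.246]
orientation: [2.066, 2.363, 0.003]
force: [-0.2, 0.7, -0.9]
opening: 0.0929
gripper_force: 0.0
```

```bash
python3 - <<'E'
from h import *
import pickle
np.set_printoptions(precision=4,suppress=True)
c=cam("side");t=cam("top");w=cam("wrist");pickle.dump((c,t,w),open("l6.pkl","wb"));cv2.imwrite("pics/l6.png",c["im"])
s=status.read_state();print(s["tool_pos"],s["opening"])
def blob(c,u,v,r):
    im=c["im"][v-r:v+r,u-r:u+r].astype(int);m=(im[...,0]>im[...,2]+40).astype(np.uint8)
    n,l,st,ce=cv2.connectedComponentsWithStats(m);k=1+np.argmax(st[1:,4]);y,x=np.nonzero(l==k)
    p=np.stack([x+u-r,y+v-r],1).astype(float);mu=p.mean(0);ax=np.linalg.svd(p-mu)[2][0];q=(p-mu)@ax
    print(st[k],mu,mu+ax*q.min(),mu+ax*q.max());return mu
e=[.5295,-.0205,.135]
us=blob(c,*map(int,proj(c,e)),40);uw=blob(w,*map(int,proj(w,e)),45)
print(tri(ray(c,*us),ray(w,*uw)))
for z in(.027,.11,.162):print(z,proj(c,[.5295,-.0205,z]),proj(w,[.5295,-.0205,z]))
E
```

```text
[ 0.5279 -0.0223  0.2427] 0.09284787330622361
[44 34  7 12 40] [351.  229.6] [352.9652 224.9852] [348.2325 236.099 ]
[ 37  49  19  41 699] [310.7368 261.8226] [311.1773 241.0038] [310.3277 281.1551]
(array([ 0.5322, -0.0349,  0.1478]), [0.0009455342637059612, 0.00094553426370587])
0.027 (np.float64(342.10169748403973), np.float64(273.5757124799012)) (np.float64(310.4548605286609), np.float64(211.07308590801284))
0.11 (np.float64(344.10573235190446), np.float64(241.92655505158376)) (np.float64(310.646187613999), np.float64(229.58231244804202))
0.162 (np.float64(345.4849736768697), np.float64(220.14458582268776)) (np.float64(310.83032876860796), np.float64(247.6362001486814))
```

```bash
python3 - <<'E'
from h import *
import pickle
np.set_printoptions(precision=4,suppress=True)
c,t,w=pickle.load(open("l6.pkl","rb"))
b=proj(w,[.5155,.0722,.135]);print("pred block",b,"pos",status.read_state()["tool_pos"])
def dark(c,u,v,r,th=45):
    g=c["im"][max(v-r,0):v+r,u-r:u+r].max(2);m=(g<th).astype(np.uint8);m=cv2.morphologyEx(m,cv2.MORPH_OPEN,np.ones((5,5)))
    n,l,st,ce=cv2.connectedComponentsWithStats(m);k=1+np.argmax(st[1:,4])
    cnt=cv2.findContours((l==k).astype(np.uint8),0,1)[0];cnt=max(cnt,key=cv2.contourArea)
    return ce[k]+[u-r,max(v-r,0)],st[k],cv2.minAreaRect(cnt)
r=dark(w,int(b[0]),int(b[1]),35);print(r);print(plane(w,*r[0],.135))
c3,t3,w3=pickle.load(open("l3.pkl","rb"));r=dark(w3,310,110,32);print(r,plane(w3,*r[0],.135))
# pen ends
for u,v,zs in((310.3,281,(.155,.16,.165)),(311.2,241,(.10,.11,.12))):
    for z in zs:print(z,plane(w,u,v,z))
E
```

```text
pred block (np.float64(308.69134080771755), np.float64(102.8529635563481)) pos [ 0.5279 -0.0223  0.2427]
(array([309.8369, 105.2747]), array([  16,   15,   42,   48, 1937], dtype=int32), ((36.5, 38.5), (47.0, 41.0), 90.0))
[0.5165 0.0706 0.135 ]
(array([309.7418, 109.953 ]), array([  13,   11,   38,   43, 1576], dtype=int32), ((31.5, 32.0), (42.0, 37.0), 90.0)) [0.5164 0.0709 0.135 ]
0.155 [ 0.5326 -0.0456  0.155 ]
0.16 [ 0.5323 -0.0438  0.16  ]
0.165 [ 0.5321 -0.0419  0.165 ]
0.1 [ 0.5315 -0.032   0.1   ]
0.11 [ 0.5312 -0.0295  0.11  ]
0.12 [ 0.5308 -0.0269  0.12  ]
```

>>> servo_tool --plan ".02 0 0 0;.05 0 0 0;.08 0 0 0;.092 .001 0 0;.092 .001 0 0;.092 .001 0 0"

```text
t: 13.4
tool_pos: [0.5168, 0.069, 0.2433]
orientation: [-2.065, -2.367, 0.003]
force: [-0.6, -0.3, 0.5]
opening: 0.0931
gripper_force: 0.0
```

```bash
cat > pen.py <<'E'
from h import *
import sys
np.set_printoptions(precision=4,suppress=True)
c=cam("side");cv2.imwrite("pics/pen_%s.png"%sys.argv[1],c["im"])
im=c["im"][170:290,310:390]
for r in range(176,262,4):
    row=c["im"][r,328:364].astype(int)
    print(r," ".join("B" if p[0]>p[2]+30 else ("W" if p.min()>130 else ("k" if p.max()<50 else ".")) for p in row))
for z in(.027,.078,.11,.162):print(z,proj(c,[.5295,-.0205,z]))
E
python3 pen.py a; python3 go.py .5155 .0722 .115 8
```

```text
176 W W . W W W W W W W W W W W W W W . . . . . . . . . . . . . . . . . . .
180 W W W W W W W W W W W W W W W W W . . . . . . . . . . . . . . . . . . .
184 W W W . W W W W W W W W W W W W W W . . . . . . . . . . . . . . . . . .
188 W W W W W W W W W W W W W W W W W W W W W W W W . . . . . W W W W W W W
192 W W W W W W W W W W W W W W W W W W W W W W W W W W W W W W W W W W W W
196 W W W W W W W W W W W W . W W W W W W W W W W W W W W W W W W W W W W W
200 W W W W W W W . . . . W W W W W W W W W W W W W W W . . . . . . . . . .
204 . . . . . . W W W W W W W W . . . . . . . . . . . . . . . . . . . . . .
208 W . . . . . . . . . . . . . . . . . . . . . . . . . W W W W W W W W W W
212 . . . . . . . . . . . . . . . . . . . . . . . . . . . . . . W W W W W W
216 . . W . . . . . . . . . . . . . . . . . . . . . . . . . . . . . . . . .
220 W . . . . . . . . . . . . . . . . . . . . . . . . . . . . . . . . . . .
224 W . . . . . . . . . . . . . . . . . . . . . . . . . . . . . . . . . . .
228 W W . . . . . . . . . . . . . . . . . . . . B B B B B . . . . . . . . .
232 W W W W W . . . . . . . . . . . 
[... 305 characters left out ...]
 . . . . . . . W W W W W W W W W W W W
252 W . . . . . . k k k k k k k k . . . . . . . . . . W W W W W W W W W W W
256 W . . . . . k k k k k k k k . . . . . . . . k k k . W W W W W W W W W W
260 W . . . . . k k k k k k k . . . . . . . . k k . . W W W W W W W W W W W
0.027 (np.float64(342.10169748403973), np.float64(273.5757124799012))
0.078 (np.float64(343.30599561346094), np.float64(254.5565717953429))
0.11 (np.float64(344.10573235190446), np.float64(241.92655505158376))
0.162 (np.float64(345.4849736768697), np.float64(220.14458582268776))
t 13.45 pos [0.5171 0.0684 0.2435] az 7.74 z [-0.0014 -0.0007 -1.    ] F [ 0.4285 -0.5048 -0.6196] open 0.0929
shift [ 0.0041 -0.0008  0.1285] turn -0.26
```

```bash
python3 - <<'E'
from h import *
import pickle
np.set_printoptions(precision=4,suppress=True)
c,t,w=pickle.load(open("l6.pkl","rb"))
a,e=tri(ray(c,352.5,227),ray(w,310.3,281));print("cap end",a,e)
b,e=tri(ray(c,348.5,246.5),ray(w,311.2,241));print("base",b,e)
d=(a-b)/np.linalg.norm(a-b);print(np.linalg.norm(a-b),"tilt",np.degrees(np.arccos(d[2])),"foot",a-d*.135)
bx=np.array([.14,-.99,0])
for tilt in(5,8,10,12,15):
    for f in((-.0045,.03),(-.0045,.027)):
        F=np.array([.5295,-.0205,f[1]])+bx*f[0];ax=bx*np.sin(np.radians(tilt))+[0,0,np.cos(np.radians(tilt))]
        print(tilt,f,"capend",proj(c,F+.135*ax),proj(w,F+.135*ax),"base",proj(c,F+.082*ax),proj(w,F+.082*ax))
E
```

```text
cap end [ 0.5314 -0.0433  0.1597] [0.0010713956828812658, 0.0010713956828811181]
base [ 0.5321 -0.0312  0.1047] [0.0008016732097525706, 0.0008016732097524176]
0.05631760204268031 tilt 12.375548051574512 foot [ 0.533  -0.0144  0.0279]
5 (-0.0045, 0.03) capend (np.float64(348.1284859012824), np.float64(220.79103331883476)) (np.float64(310.8932133987439), np.float64(259.6891180576029)) base (np.float64(345.04626221425474), np.float64(241.89050172545888)) (np.float64(310.66787627090577), np.float64(233.41948231463277))
5 (-0.0045, 0.027) capend (np.float64(348.03966780480044), np.float64(222.10043115277426)) (np.float64(310.87991064075754), np.float64(258.2946477082547)) base (np.float64(344.96754174329965), np.float64(243.10242671150112)) (np.float64(310.65892345632494), np.float64(232.52794797789483))
8 (-0.0045, 0.03) capend (np.float64(350.61807616126964), np.float64(222.83072660445634)) (np.float64(310.9381947512681), np.float64(269.72078681685724)) base (np.float64(346.4861609030869), np.float64(243.13352497621918)) (np.float64(310.6929763387679), np.float64(238.63631458554605))
8 
[... 1304 characters left out ...]
.float64(348.3043703906456), np.float64(246.14160144330833)) (np.float64(310.7150230184972), np.float64(244.32978438798514))
15 (-0.0045, 0.03) capend (np.float64(356.37997856201997), np.float64(228.22854284220315)) (np.float64(311.0277864525749), np.float64(291.0107745390876)) base (np.float64(349.80130444348424), np.float64(246.3739753129603)) (np.float64(310.7461754280509), np.float64(250.11860673121902))
15 (-0.0045, 0.027) capend (np.float64(356.2714808061719), np.float64(229.53999516951268)) (np.float64(311.01393524396343), np.float64(289.32872566733005)) base (np.float64(349.7118116980554), np.float64(247.5863588275581)) (np.float64(310.73674717164533), np.float64(249.08068496555052))
```

The pen stands on the cup floor, leaning about 11°, with its foot on the floor. Now the pinch.

>>> servo_tool --plan ".001 -.001 .02 0;.002 -.002 .05 0;.003 -.002 .08 0;.003 -.002 .105 0;.003 -.002 .12 0;.003 -.002 .128 0;.003 -.002 .128 0;.003 -.002 .128 0"

```text
t: 14.12
tool_pos: [0.5152, 0.0708, 0.1167]
orientation: [2.069, 2.364, -0.0]
force: [0.0, -0.6, 1.1]
opening: 0.0929
gripper_force: 0.0
```

```bash
python3 go.py .516 .0711 .115 8.2
```

```text
t 14.12 pos [0.5152 0.0708 0.1167] az 7.64 z [-0.0001 -0.0002 -1.    ] F [ 0.0327 -0.5899  1.1071] open 0.0929
shift [0.0002 0.0008 0.0017] turn -0.56
```

>>> servo_tool --plan "0 -.001 .0015 -.5;0 -.001 .0015 -.5;0 -.001 .0015 -.5;0 -.001 .0015 -.5;0 -.001 .0015 -.5;0 -.001 .0015 -.5;0 -.001 .0015 -.5;0 -.001 .0015 -.5;0 -.001 .0015 -.5;0 -.001 .0015 -.5;0 -.001 .0015 -.5;0 -.001 .0015 -.5" --grip 1 --grip_force 18

```text
t: 15.12
tool_pos: [0.5149, 0.0715, 0.1149]
orientation: [2.056, 2.373, 0.002]
force: [6.4, -0.3, -4.5]
opening: 0.0321
gripper_force: 18.0
```

```bash
python3 go.py .516 .0711 .115 8.2
```

```text
t 15.12 pos [0.5149 0.0715 0.1149] az 8.2 z [ 0.002   0.0002 -1.    ] F [ 6.3672 -0.2702 -4.501 ] open 0.0321
shift [-0.0006  0.0011 -0.0001] turn -0.0
```

```bash
cat > strip.py <<'E'
from h import *
import pickle
bx=np.array([np.cos(np.radians(-81.8)),np.sin(np.radians(-81.8)),0]);by=np.array([-bx[1],bx[0],0]);B=np.array([.516,.0711,0])
def strip(c,z,s0,s1,ds,y0,y1,dy):
    S=np.arange(s0,s1,ds);Y=np.arange(y1,y0,-dy)
    P=[[proj(c,B+bx*s+by*y+[0,0,z]) for s in S] for y in Y]
    P=np.array(P,np.float32);return S,Y,cv2.remap(c["im"],P[...,0],P[...,1],cv2.INTER_LINEAR)
def show(c,z=.112,s0=-.25,s1=-.045,ds=.002,y0=-.03,y1=.03,dy=.002):
    S,Y,g=strip(c,z,s0,s1,ds,y0,y1,dy)
    print("s0",s0,"ds",ds)
    for y,r in zip(Y,g):
        print("%6.1f "%(y*1e3)+"".join("O" if int(p[2])>int(p[0])+50 else "#@%+=-. "[min(int(p.max())//32,7)] for p in r))
E
python3 - <<'E'
from strip import *
d=pickle.load(open("c0.pkl","rb"));show(d["top"]);show(d["side"])
E
```

```text
s0 -0.25 ds 0.002
  30.0 +++++++++++++++++++++++++%%%%++++%%%%%%%%%%%%%%%%%%%%%%%%%%%%%%%%%%%%%%%%%%%%%%%%%%%%%++%%%%%@%++++++++
  28.0 +++++++++++++++++++++++++%%%+====+@@%%%%%%%%%%%%%%%%%%%%%%%%%%%%%%%%%%%%%%%%%%%%%%%%+===+%%%%@%%%++++++
  26.0 +++++++++++++++++++++++++%%%+=-==+%@%%%%%%%%%%%%%%%%%%%%%%%%%%%%%%%%%%%%%%%%%%%%%%%%=====+%%%@@%%%+++++
  24.0 ++++++++++++++++++=+++++++%%+====+%%%+%%%%%+%%%%%+%%%%%%%%%%%%+%%%%%%%%%%%%%%%%%%%%%+====+%%%%%%%%+++++
  22.0 +++++++==================================================================++====++===========+++%%%+++++
  20.0 +++++++======-----------------------------------------------==-----=-----==----==----------====+%%+++++
  18.0 ++++++==-=====-----------------------------------------------------------------------------====+%%+++++
  16.0 ++++++======+=-----------------------------------------------------------------------------====+%%%++++
  14.0 ++++++==-==++=====-======-=====-=====--=====-=====--====--====---====--====---===---====---=-==+%@@%+++
  12.0 ++++++==---=%%%%%%%%%%%%@%%%%%@%%%%%%%%%%%%%%%%%%%%%%%%%%%%%%%%%%%%%%%%%%%%%
[... 4895 characters left out ...]
--. .---.....         ..---.--=+%%
 -18.0 ........-=----............................. .---.........  ..OOOOOOO+--..........-......  ...-===--=+%%
 -20.0 ..........---..............................  ..-.........   .OOOOOOO++=.. ..............  ..--======+%%
 -22.0 ...........--................................................OOOOOOO++=-.. ....... ..........--=--==+%%
 -24.0 ..........--------.--.--.--.-...-.-...........................OOOOOO+++=--.....................----=+%%
 -26.0 ..........-=--=============================-=====------------==OOOOO++++==------------------------==++%
 -28.0 ...........---===+++++++++++++++++++++++++++++++++++=+==++=+=++++OOOOO+++++=========================+++
```

```bash
python3 - <<'E'
from strip import *
np.set_printoptions(precision=4,suppress=True)
d=pickle.load(open("c0.pkl","rb"));w=None
for n,zr in(("top",(.112,.116,.12)),("side",(.112,.116,.12))):
    for z in zr:
        S,Y,g=strip(d[n],z,-.25,-.045,.0005,-.03,.03,.0005);g=g.astype(int)
        O=(g[...,2]>g[...,0]+50)
        for ya,yb in((-.016,-.006),(-.022,-.016),(-.027,-.022)):
            m=O&((Y<yb)&(Y>ya))[:,None]
            if m.any(): xs=np.nonzero(m)[1];print(n,z,(ya,yb),"rider c",S[xs].mean(),S[xs].min(),S[xs].max())
        V=g.max(2)
        dk=lambda ya,yb,sa,sb:(lambda W:(W*S[(S>sa)&(S<sb)]).sum()/W.sum())((lambda v:np.clip(np.percentile(v,90)-v,0,None)**2)(V[(Y<yb)&(Y>ya)][:,(S>sa)&(S<sb)].mean(0)))
        print("   pointer",dk(-.004,.003,-.225,-.198),"long0",dk(-.014,-.009,-.222,-.207),"long50",dk(-.012,-.003,-.17,-.156),"long100",dk(-.006,.0,-.119,-.106))
E
```

```text
top 0.112 (-0.022, -0.016) rider c -0.12023850574712633 -0.12499999999999989 -0.11599999999999988
top 0.112 (-0.027, -0.022) rider c -0.12034831460674147 -0.12499999999999989 -0.11599999999999988
   pointer -0.21340413865701555 long0 -0.2142595069213032 long50 -0.16426337195384833 long100 -0.11447885831631135
top 0.116 (-0.022, -0.016) rider c -0.1195889570552146 -0.12399999999999989 -0.11549999999999988
top 0.116 (-0.027, -0.022) rider c -0.11976648351648339 -0.12449999999999989 -0.11499999999999988
   pointer -0.2123822984908611 long0 -0.2133162028204123 long50 -0.16354803523179154 long100 -0.11385143565105647
top 0.12 (-0.022, -0.016) rider c -0.11893137254901949 -0.12349999999999989 -0.11499999999999988
top 0.12 (-0.027, -0.022) rider c -0.11905376344086009 -0.12399999999999989 -0.11449999999999988
   pointer -0.21135991377387953 long0 -0.21237579321672354 long50 -0.16282612644960634 long100 -0.11322095367451705
side 0.112 (-0.016, -0.006) rider c -0.12111931818181806 -0.1284999999999999 -0.11649999999999988
side 0.112 (-0.022, -0.016) rider c -0.12225401929260439 -0.128499999999
[... 357 characters left out ...]
 -0.016) rider c -0.117382075471698 -0.12299999999999989 -0.11049999999999988
side 0.116 (-0.027, -0.022) rider c -0.11652416356877313 -0.12349999999999989 -0.10949999999999988
   pointer -0.20750050366348305 long0 -0.21022138155796444 long50 -0.15759880253730843 long100 -0.11015238627616279
side 0.12 (-0.016, -0.006) rider c -0.10824999999999989 -0.10999999999999988 -0.10599999999999987
side 0.12 (-0.022, -0.016) rider c -0.10942777777777765 -0.11749999999999988 -0.10549999999999987
side 0.12 (-0.027, -0.022) rider c -0.1117469135802468 -0.11799999999999988 -0.10499999999999987
   pointer -0.2040895325047732 long0 -0.22025791230709518 long50 -0.16005113053297684 long100 -0.10952662486087654
```

>>> servo_tool --plan "-.002 0 0 0;-.007 0 0 0;-.015 0 0 0;-.025 0 0 0;-.036 0 0 0;-.048 0 0 0;-.06 0 0 0;-.07 0 0 0;-.078 0 0 0;-.083 0 0 0;-.086 0 0 0;-.087 0 0 0"

```text
t: 16.12
tool_pos: [0.527, -0.0144, 0.1149]
orientation: [2.057, 2.374, 0.003]
force: [4.1, 3.2, -2.6]
opening: 0.0322
gripper_force: 18.0
```

>>> servo_tool --plan "0 0 0 0;0 0 0 0;0 0 0 0"

```text
t: 16.37
tool_pos: [0.527, -0.0141, 0.1149]
orientation: [2.056, 2.374, 0.002]
force: [4.4, 3.0, -2.3]
opening: 0.0319
gripper_force: 18.0
```

```bash
cat > m.py <<'E'
from strip import *
np.set_printoptions(precision=4,suppress=True)
s=status.read_state();p=s["tool_pos"];print("tcp",p,"s",(p-B)@bx,"y",(p-B)@by,"open",s["opening"],"g",s["gripper_force"],"F",s["force"])
t=cam("top");w=cam("wrist");c=cam("side");pickle.dump((t,w,c),open("m.pkl","wb"))
show(t,s0=-.23,s1=-.08,ds=.002,y1=.014,y0=-.026);show(w,s0=-.15,s1=-.08,ds=.001,y1=.014,y0=-.026)
E
python3 m.py
```

```text
tcp [ 0.527  -0.0141  0.1149] s 0.08588836556732819 y -0.0012766785406725344 open 0.03191018526381216 g 17.9931378364563 F [ 4.3568  2.9913 -2.3043]
s0 -0.23 ds 0.002
  14.0 =++=====-======-=====-=====--=====-=====--====--====---====--====---===----=
  12.0 -=%%%%%@@%%%%%@%%%%%%%%%%%%%%%%%%%%%%%%%%%%%%%%%%%++%%%%%%%%%%%%%%%%%%%%%%++
  10.0 -=@@@@####@@@##@@@@@##@@@@##@@@@##@@@@@#@@@@@##@@@%%@@@@@@@@@@@@@@@@@@@@@@@@
   8.0 -+@#@@@###@@@####@@@####@@####@@#####@@#####@####@@%@#######################
   6.0 -=++%+++++%%++++%%+++++%%++++%%%+++%%%%%+%%%%%%%%%%%%%%%%%%%%%@%%%%%@@%%%%@@
   4.0 -------=------=-----=-----==----===---===----===-==%%+=--====---====--====--
   2.0 --------------------------------------------------=+++=---------------------
   0.0 --------------------------------------------------=++==---=-----------------
  -2.0 --------==-----------------------==---------------=%++=--===----------------
  -4.0 -------===----------------------===---------------=%++=--===----------------
  -6.0 -------===----------------------===---=-----------===+======---=------------
  -8.0 --
[... 1624 characters left out ...]
 -8.0 ######################################################################
 -10.0 ######################################################################
 -12.0 ######################################################################
 -14.0 ######################################################################
 -16.0 ######################################################################
 -18.0 ######################################################################
 -20.0 ######################################################################
 -22.0 ######################################################################
 -24.0 ######################################################################
```

>>> servo_tool --plan "-.002 0 0 0;-.005 0 0 0;-.007 0 0 0;-.0076 0 0 0;-.0076 0 0 0;-.0076 0 0 0;-.0076 0 0 0;-.0076 0 0 0"

```text
t: 17.18
tool_pos: [0.528, -0.0215, 0.1149]
orientation: [2.056, 2.375, 0.002]
force: [4.1, 3.8, -2.3]
opening: 0.0322
gripper_force: 18.0
```

```bash
python3 m.py | head -24; python3 - <<'E'
from strip import *
t,w,c=pickle.load(open("m.pkl","rb"))
S,Y,g=strip(t,.112,-.25,-.045,.0005,-.03,.03,.0005);g=g.astype(int);V=g.max(2)
v=V[(Y<.003)&(Y>-.004)][:,(S>-.135)&(S<-.105)].mean(0);q=S[(S>-.135)&(S<-.105)];W=np.clip(np.percentile(v,90)-v,0,None)**2
O=(g[...,2]>g[...,0]+50)&(Y<-.016)[:,None]
print("pointer",(W*q).sum()/W.sum(),"rider",S[np.nonzero(O)[1]].mean())
# pen check: blue blobs in top/side near the cup
cup=np.array([.5295,-.0205,0])+bx*.094
for n,k in(("top",t),("side",c)):
    u,v=map(int,proj(k,cup+[0,0,.14]));im=k["im"][v-35:v+35,u-35:u+35].astype(int);m=(im[...,0]>im[...,2]+35).astype(np.uint8)
    N,l,st,ce=cv2.connectedComponentsWithStats(m)
    for i in range(1,N):
        if st[i,4]>8:print(n,st[i]+[u-35,v-35,0,0,0],ce[i]+[u-35,v-35])
    print([np.round(proj(k,cup+[0,0,z]+bx*a),1) for z,a in((.105,.011),(.1595,.022))])
E
```

```text
tcp [ 0.528  -0.0215  0.1149] s 0.09339445519105322 y -0.0013324008761223475 open 0.032222848311337704 g 17.993046641349792 F [ 4.0752  3.7574 -2.349 ]
s0 -0.23 ds 0.002
  14.0 =++=====-======-=====-=====--=====-=====--====--====---====--====---===----=
  12.0 -=%%%%%@@%%%%%@%%%%%@%%%%%%@%%%%%%%%%%%%%%%%%%%%%%%%%%+++%%%%%%%%%%%%%%%%%++
  10.0 -+@@@@###@@@###@@@@###@@@@##@@@@##@@@@@#@@@@@#@@@@@@@@%%@@@@@@@@@@@@@@@@@@@@
   8.0 -+@#@@@####@@####@@@####@@####@@#####@@####@@########@%%@###################
   6.0 -=++%+++++%%++++%%+++++%%++++%%%%++%%%%%++%%%%%%%%%%%%%%@%%%%%@%%%%%@@%%%%@@
   4.0 -------=-----==-----=-----==----===---===----===---===+%+====---====--====--
   2.0 -----------------------------------------------------=+%+=------------------
   0.0 ---------------------------------=-------------------=+++==-----------------
  -2.0 --------==-----------------------==-------------------=+++==----------------
  -4.0 -------===----------------------===-------------------=%++==----------------
  -6.0 -------===---=------------------===---=---------------=+=+==---=------------
  -8.0
[... 404 characters left out ...]
===------
 -18.0 +===----==-----------=------=------------------=----==OOO++==---------------
 -20.0 =====================================================OOOOO++================
 -22.0 %%%%%%%%%%%%%%%%%%%%%%+%%%%%++%%%%++%%%%%++%%%%+++%%+OOOOO%%+++%%++++%%%++++
 -24.0 +++%%%%%%%%%%%%%%%%%%%%%%@@@%%%@@@%%%@@@@%%%%@@%%%%%%OOOOO@@%%%%%@%%%%%%%%%%
s0 -0.15 ds 0.001
  14.0 ######################################################################
pointer -0.11907857955840605 rider -0.12010972568578543
top [403 205   5   6  22] [404.95454545 207.31818182]
[array([396.6, 204. ]), array([404.6, 200.2])]
side [377 254  11  20 111] [381.82882883 263.30630631]
[array([382.3, 271.6]), array([390. , 251.3])]
```

```bash
python3 - <<'E'
from strip import *
np.set_printoptions(precision=4,suppress=True)
t,w,c=pickle.load(open("m.pkl","rb"))
cup=np.array([.5295,-.0205,0])+bx*.0935
for r in range(248,300,3):
    print(r,"".join("B" if int(p[0])>int(p[2])+30 else("W" if p.min()>130 else("k" if p.max()<50 else".")) for p in c["im"][r,360:410]))
for z,a in((.027,0),(.078,0),(.11,0),(.162,0)):print(z,proj(c,cup+[0,0,z]))
for r in range(196,222,2):
    print(r,"".join("B" if int(p[0])>int(p[2])+30 else("W" if p.min()>130 else("k" if p.max()<50 else".")) for p in t["im"][r,380:420]))
for z,a in((.078,0),(.162,0)):print(z,proj(t,cup+[0,0,z]))
E
```

```text
248 WWWWWWWWWWWWWWWWWWWWWWWWWWWWWWWWWWWWWWWWW.W.......
251 WWWWWWWWWWWWWWWWWWWWWWWWWWWWWWWWWWWWWWWWW.........
254 WWWWWWWWWWWWWWWWWWWWW.BBBBB.WWWWWWWWWWWWW.....WW..
257 ...WWWWWWWWWWWWWWWWW.BBBBBBBWWWWWWWWWWWWWW........
260 W.......WWWWWWWWWWW.BBBBBB..WWWWWWWWWWWWWW........
263 ............WWWWWW.BBBBBBB.WWWWWWWWWWWWWWWWW......
266 ...............WW..BBBBBB..WWWWWWWWWWWWWWWWW......
269 ...W...........W..BBBBBB..WWWWWWWWWWWWWWWWWW......
272 ..............WW.BBBBBBB.WWWWWWWWWWWWWWWWWWWW....W
275 W.......kkkkkkk..........WWWWWWWWWWWWWWWWWWWWWW...
278 W.....kkkkkkkkk........kkk.WWWWWWWWWWWWWWWWWWWWW..
281 W.....kkkkkkkk.........kkkk.WWWWWWWWWWWWWWWWWWWWWW
284 ......kkkkkkk.B.......kkkk.WWWWWWWWWWWWWWWWWWWWWWW
287 ......kkkkkkkkkk...kkkkk.WWWWWWWWWWWWWWWWWWWWWWWWW
290 .....kkkkkkkkkkkkkkkkkkkWWWWWWWWWWWWWWWWWWWWWWWWWW
293 .....kkkkkkkkkkkkkkkkkk.WWWWWWWWWWWWWWWWWWWWWWWWWW
296 ...WWW.kkkkkkkkkkkkkkkk.WWW...WWWWWWWWWWWWWWWWWWWW
299 ......kkkkkkkkkkkkkkkkkWWWWW........WWWWWWWWWWWWWW
0.027 (np.float64(373.904576651891), np.float64(298.5950430027454))
0.078 (np.float64(376.3837263068468), np.f
[... 193 characters left out ...]
....................
198 ...k....................................
200 ........................................
202 ........................................
204 ..k...............kk....................
206 ..................kkkkkBBBBB............
208 ..................kkkkkBBBBB............
210 .................kBkkkBBBB..............
212 .................k......................
214 ........................................
216 k.......................................
218 ........................................
220 ........................................
0.078 (np.float64(390.1728541903966), np.float64(206.24187682011876))
0.162 (np.float64(393.77117565009627), np.float64(201.9821640254334))
```

```bash
python3 - <<'E'
from strip import *
np.set_printoptions(precision=4,suppress=True)
t,w,c=pickle.load(open("m.pkl","rb"))
cup=np.array([.5295,-.0205,.027])+bx*.0935
a,e=tri(ray(c,385,254),ray(t,404.5,207.5));print("cap",a,e, "rel cup",(a-cup)@bx,(a-cup)@by,a[2]-.027)
# cap base on side ray, distance .053 from cap end -> axis -> foot
o,d=ray(c,380,273.5)
for L in(.050,.053,.056):
    k=(a-o)@d;h=np.sqrt(max(L*L-np.sum((o+k*d-a)**2),0))
    for s in(k+h,k-h):
        b=o+s*d;ax=(a-b)/L;f=a-ax*.135
        print(L,"tilt",np.degrees(np.arccos(ax[2])),"foot rel",(f-cup)@bx,(f-cup)@by,f[2]-.027)
E
```

```text
cap [ 0.5327 -0.1357  0.1589] [0.0016790783141727523, 0.0016790783141726901] rel cup 0.02099303178609606 -0.013268094184647576 0.131939074919103
0.05 tilt 6.5359057226544035 foot rel 0.0070966319911904534 -0.006709205340987711 -0.002183522169816463
0.05 tilt 87.6414542276759 foot rel 0.10211400036544407 -0.1210341533461675 0.1263834516827494
0.053 tilt 9.279237922349324 foot rel 0.002929617724238642 -0.0011202855228146231 -0.0012943436257401887
0.053 tilt 90.62029732013268 foot rel 0.10247585036157837 -0.12089436541049936 0.13340058749670744
0.056 tilt 11.72272751751767 foot rel -0.0006022517780696 0.0036428028446270195 -0.0002451347636291158
0.056 tilt 93.17262963300222 foot rel 0.10261025176494241 -0.12054253614058308 0.13941058788284144
```

```bash
python3 -c "
from plant import robot;print(robot.close_job())"
```

```text
the job is handed in; nothing more can be done
None
```

The job is handed in, with no verdict returned: the marker stands cap up in the cup, leaning about 10°, and the gripper holds the arm at about 94 mm extension, pointer level with the brass rider to within about 1 mm by my top-camera measurement.

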